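Gate a tote of label rolls into the roller station

TASK

Push the grey tote with its two label rolls along the rollers until it is fully home against the rubber bumpers of the bay, without lifting or tipping it. Then pull the spring-return gate slide out by its T-handle until its pointer lines up with the fin of the black clip on the low rail beside it, and hold it there: the program finishes with the fingers still holding the handle at the mark. Leave the other things on the desk where they are.

Things in the scene. Friction and masses are not known exactly. Their poses are not given: they have to be found in the camera images.
- station: fixed aluminium roller station on the desk. Origin on the desk midway between its side rails; x points away from the robot (across the rollers), y along the rollers from the bay to the open infeed end, z up. 11 free-turning 20 mm rollers, tops 45 mm high, lie across it at y = -168 to 212 mm. Side rails: inner faces x = -60 and 60, outer faces -68 and 68, tops 57 mm high, y = -215 to 235 mm
- tote_center (a point): centre (28 mm above its underside) of the grey open tote standing on the rollers at the infeed end: 110 mm across the rollers, 150 mm along them, 56 mm high, walls 4 mm, about 0.5 kg with its rolls; 5 mm play to each rail, its axes parallel to the station's within a few degrees
- bay_stop (a point): point midway between the faces of the two rubber bumpers of the end stop (82 mm high) that closes the bay, 62 mm above the desk, at the station's x = 0, y = -200 mm; axes as the station's. The tote is home when its end touches the bumpers, its centre then at station y = -125 mm
- gate_line (a point): the slide runs under the rollers and carries at the back a steel blade (5 mm thick, 58 wide, top 94 mm above the desk), which waits behind the rear rail and is drawn across the rollers as the slide comes out. This point is where it crosses the middle of the rollers, at roller-top height, station y = -35 mm: the blade passes 12 mm behind a tote that is home and strikes one that is not
- roll_a_center (a point): centre of a label roll standing on end in the tote (63 mm wide, 50 mm high; top about 0.10 m above the desk)
- roll_b_center (a point): centre of the other label roll standing on end in the tote (69 mm wide, 52 mm high; top about 0.10 m above the desk)
- gate_slide: the gate slide; origin at the centre of the black round grip of its T-handle (16 mm thick, 60 mm long along the station's y, 75 mm above the desk), axes as the station's; a 10 x 12 mm post carries the grip. Starts fully in, grip at station x = -115, y = -35 mm; slides out along the station's -x by up to 85 mm. A spring draws it back with 5 N, growing by 1 N per 10 mm. Pinch the grip from above across its thickness
- pointer_tip (a point): tip of the thin steel pointer (2 mm thick, 15 mm above the desk) that sticks out sideways from the foot of the slide towards the clip, 20 mm nearer the rollers than the grip's centre; it moves with the slide
- mark_clip: the mark: fixed black saddle clip on a low rail beside the slide (rail 16 mm wide, 10 high), 16 mm along x, 25 along y, 27 high, with a thin upright fin (3 mm) across its middle. Origin on the desk under the fin, axes as the station's. The pointer is at the mark when its tip has the same station x as this origin: 35 to 60 mm out from the start
- clear_tape: bystander: roll of clear tape lying flat, 64 mm wide, 22 high; origin under its centre
- loupe: bystander: black loupe standing, 33 mm wide, 34 high; origin under its centre
- counter: bystander: round steel hand tally counter, 54 x 53 x 25 mm; origin under its centre
- marker: bystander: black marker pen lying, 135 mm long; origin under its centre
- brown_tape: bystander: roll of brown tape lying flat, 68 mm wide, 36 high; origin under its centre
There are look-alikes about, which are no part of the job. Leave any purple or red look-alike of the part that bears roll_a_center alone.

How it is judged:
By the outcome, as a careful person would: the job done as asked, in the order asked, and still so for the second after the job is handed in, while the arm keeps its last pose, push and grip.
It also fails if it takes over 45 s, if anything falls off the work surface, if the arm or the gripper's body presses on something with over 40 N, if the wrist force passes 120 N, or if a joint passes its speed limit or range.

ROBOT

A 6-joint arm with a two-finger parallel gripper is mounted at the origin on a cart in front of the work surface, level with it; the furniture and walls round the work are solid. World frame = base frame: x ahead of the robot, y to its left, z up, the work surface at z = 0. Lengths are in m, angles in rad, forces in N, time in s.
With the tool pointing down it reaches from about 0.4 to 0.925 m from the base axis. Payload 12.5 kg.
Tool frame: the origin (TCP) lies midway between the tips of the shut fingers; the grasp point (between the pads) lies 19 mm behind it; z points along the fingers, y is the line along which they close (so a half turn about z gives the same grasp; the last joint's range is limited). The gripper opens to 95 mm and grips with 3 to 60 N. Pads are 20 mm wide; open, the fingers measure 119 mm over their backs; the gripper's body (75 mm by 180 mm) begins 59 mm behind the grasp point.
Start: joints at [1.118, 0.491, 1.559, -0, 1.092, -0.106], TCP at [0.212, 0.588, 0.189] pointing down, gripper open.
Joint ranges: [-3.1, 3.1], [-0.84, 2.19], [0.05, 2.79], [-1.13, 4.28], [0.06, 2.93], [-2.69, 2.69]. Speed limits (rad/s): [2.22, 2.22, 2.79, 3.14, 3.14, 3.14].

INTERFACE

Orientations are given as a unit quaternion [w, x, y, z].
In Python, from rig import status, vision, robot gives the robot as it stands. The module is installed in compiled form; this text tells all that it offers.
- The arm moves only by the tool step_arm, never from a script. Its argument "commands" is one flat list of numbers, 7 for each row, row after row: the opening, from 0 (shut) to 1 (fully open), then the shift along the tool's x, y, z scaled (see below), then the turn, a rotation vector about the tool's x, y, z scaled (see below). In form: [grip, tx, ty, tz, wx, wy, wz, grip, tx, ty, tz, wx, wy, wz, ...]. A call has 1 to 8 rows; each row is the pose to reach, as a shift and turn from the pose commanded when the call began, along the tool's axes at that moment; what a row does not reach only later rows make up. The controller multiplies each number of a shift by 0.2 m and each number of a turn by 60 degrees. A row lasts 1/10 s, in which the tool goes at most 50 mm and 8.59 degrees, less where a joint would pass 70% of its speed; a pose out of reach is approached as far as the arm can. A call with a number of a shift or a turn outside -1 to 1 is refused whole. A call with a gripper value outside its range is refused whole. The fingers move at their own pace and stop on an object; "newtons" is the grip in N (left out, the last holds). Time passes only in rows, so rows that repeat a pose let the fingers close. It gives the time, the measured TCP pose, the force, the opening and the grip force at its end, in the units of the state.
- status.get_obs(): the state, without advancing time (a new reading comes with each control period).
- vision.get_image(name): name is "side" or "top" or "wrist"; returns the picture (384x512x3 uint8, blue, green, red); there is no depth.
- vision.camera_params(name): a dict with "fx", "fy", "cx", "cy" (pixels), "R" (3x3) and "t" (3): a world point X has camera coordinates R X + t. Camera axes: x right, y down, z forward; pixel columns grow to the right and rows downward; lengths in m; the calibration is good to about 2 mm. A picture is of the moment at which its call begins: read the wrist's pose just before it. camera_params takes no time and is no camera call; for the wrist camera it gives the pose at the moment of the call.
- robot.hand_in(): hands the job in; it is judged then, once.
The state is a dict: "t": time; "joint_pos": joint angles; "qvel": joint speeds; "tau": joint torques, N m; "eef_pos": TCP position; "tool_rot": TCP orientation; "force": force on the tool from outside, world axes, zero at the start; "ft_torque": the same for the moment, N m; "grip_width": finger opening in m; "gripper_force": force on a finger pad.
Only numpy, scipy, OpenCV 4.12 (cv2) and the standard library are available. Lean on these libraries where they do the work, as an engineer would, in place of code of your own. Each camera call takes 0.05 s, during which the arm holds its last target. There are 200 camera calls.

## Working session

There is one attempt and no reset: what is moved stays moved. The work goes in short steps, Python scripts to look and compute and a tool call to move; the robot and the scene stay as the last step left them, time stands still between calls to the robot, and variables do not carry over. Pictures are saved under pics/ and viewed, at most 10 in all, crops included, and the job is handed in when it is done.

Besides the shell and the picture viewer there is one more tool, called after "Call:" by a JSON object that holds its "method" and its "body". step_arm: Moves the arm, as the interface text tells. Its arguments: {"type":"object","properties":{"commands":{"type":"array"},"newtons":{"type":"number"}},"required":["commands"]}

```bash
mkdir -p pics; cat > h.py <<'E'
import numpy as np,cv2
from rig import status,vision,robot
def ray(name,uv,z,p=None):
    p=p or vision.camera_params(name);R=np.array(p["R"]);t=np.array(p["t"])
    c=-R.T@t;out=[]
    for u,v in np.atleast_2d(uv):
        d=R.T@np.array([(u-p["cx"])/p["fx"],(v-p["cy"])/p["fy"],1]);out.append(c+d*(z-c[2])/d[2])
    return np.array(out)
def proj(name,X,p=None):
    p=p or vision.camera_params(name);q=np.atleast_2d(X)@np.array(p["R"]).T+np.array(p["t"])
    return np.c_[q[:,0]/q[:,2]*p["fx"]+p["cx"],q[:,1]/q[:,2]*p["fy"]+p["cy"]]
E
python3 - <<'E'
from h import *
o=status.get_obs();print(o)
for n in("top","side"):
    im=vision.get_image(n);cv2.imwrite(f"pics/{n}0.png",im);cv2.imwrite(f"pics/{n}0x.png",cv2.resize(im,(800,600),interpolation=cv2.INTER_CUBIC))
    p=vision.camera_params(n);print(n,p["fx"],-np.array(p["R"]).T@p["t"])
E
```

```text
{'t': 0.0, 'joint_pos': array([ 1.11839825e+00,  4.91556820e-01,  1.55946782e+00,  1.30555531e-05,
        1.09168961e+00, -1.05592407e-01]), 'qvel': array([-2.35705181e-04, -6.17062318e-05,  4.23022746e-04,  6.63833144e-04,
       -2.55830208e-04,  5.62718890e-04]), 'tau': array([-9.62730774e-04, -6.12654161e+01, -2.58176619e+01,  6.92340592e-02,
        4.83113027e-02, -7.35503886e-05]), 'eef_pos': array([0.21228326, 0.58754846, 0.18885714]), 'tool_rot': array([-1.60005030e-04,  1.72538085e-01,  9.85002688e-01, -5.37517749e-04]), 'force': array([ 0.47289676,  1.00630796, -0.56487498]), 'ft_torque': array([ 0.00117023, -0.01459482, -0.00810783]), 'gripper_force': 0.0, 'grip_width': 0.09492528017341613}
top 375.2745772078729 [0.31579168 0.00330284 1.1687686 ]
side 390.36381488723407 [ 0.36025256 -0.86804134  0.89568711]
```

View pics/top0x.png

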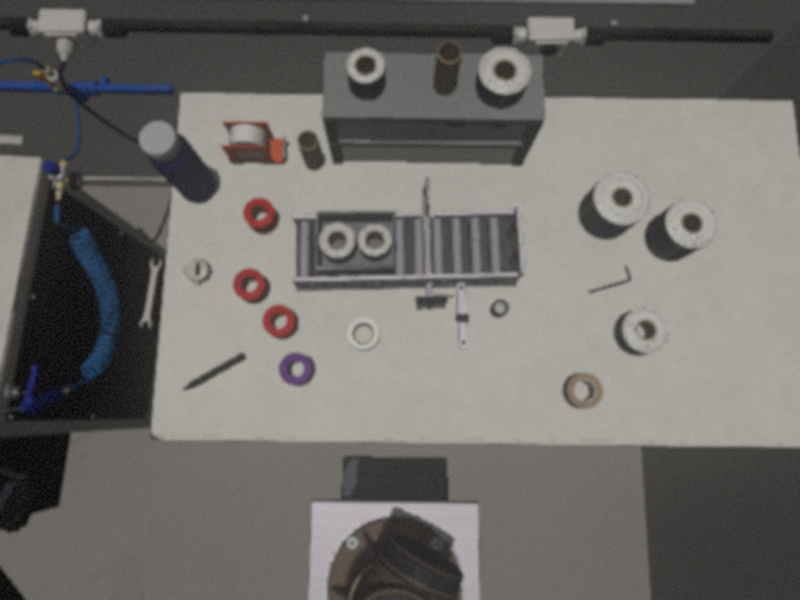

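View pics/side0x.png

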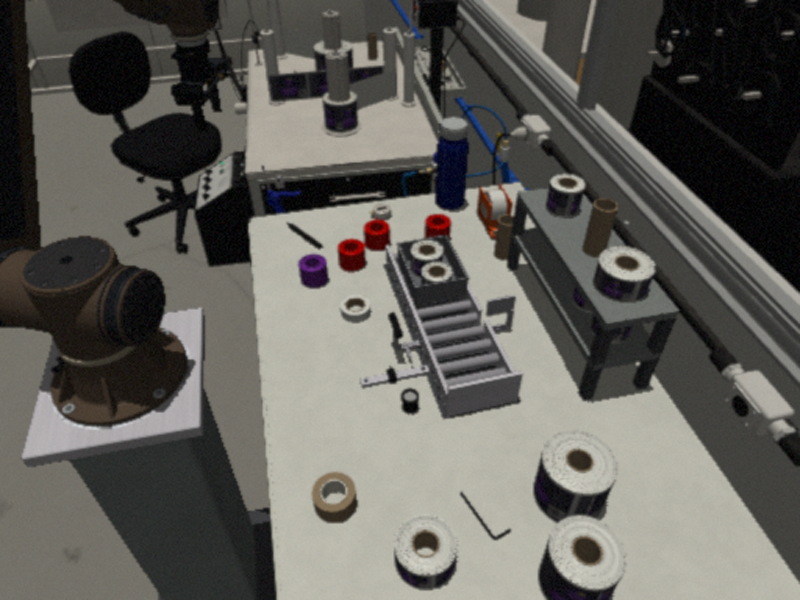

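The top view shows the station at about (295-520, 210-290), with the tote at the left infeed end holding two rolls at (338,240) and (375,240). The bay is on the right, the handle near (432,300), and the mark clip on its rail at (462,318). I'll crop in closer to measure.

```bash
python3 - <<'E'
from h import *
im=cv2.imread("pics/top0.png");c=im[105:235,175:350];cv2.imwrite("pics/c1.png",cv2.resize(c,None,fx=4.5,fy=4.5,interpolation=cv2.INTER_CUBIC))
im=cv2.imread("pics/side0.png");c=im[140:270,220:350];cv2.imwrite("pics/c2.png",cv2.resize(c,None,fx=4.5,fy=4.5,interpolation=cv2.INTER_CUBIC))
print(proj("top",[[0,0,0],[.212,.588,.189],[.5,0,0]]),proj("side",[[0,0,0],[.212,.588,.189]]))
E
```

```text
[[252.6107268  374.99140413]
 [ 19.82961622 303.5659321 ]
 [254.60833475 204.9695843 ]] [[ 76.7550748  238.53658642]
 [135.06003938  82.95632761]]
```

View pics/c1.png

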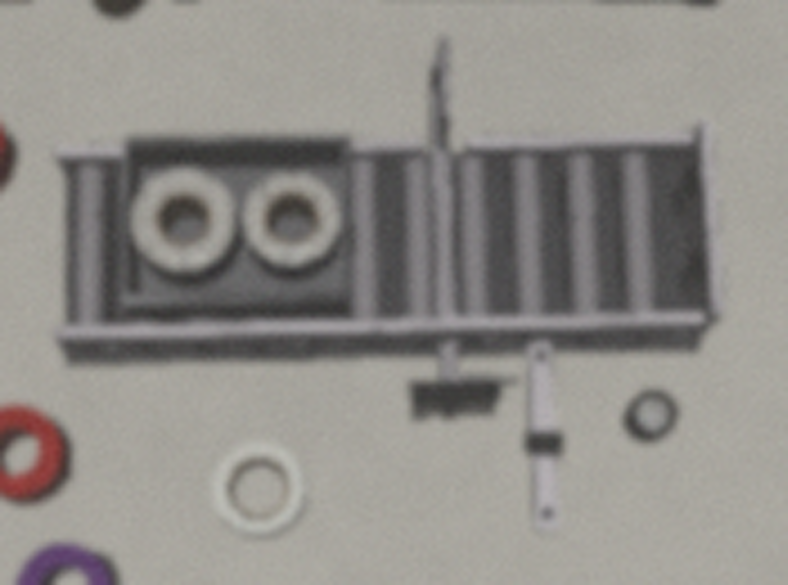

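View pics/c2.png

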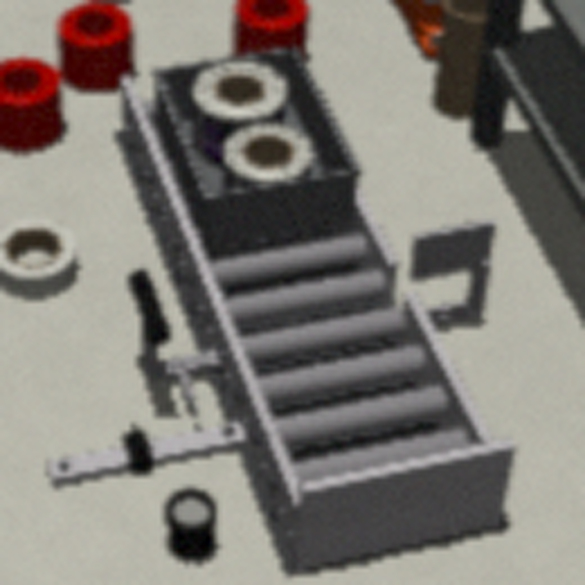

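The crop shows the near rail top running from (62,332) to (700,318) and the far rail from (62,157) to (690,142). The grip is near (457,392) and the clip near (544,442).

```bash
cat >> h.py <<'E'
def c1(x): return np.array([175,105])+np.atleast_2d(x)/4.5
E
python3 - <<'E'
from h import *
q=ray("top",c1([[62,332],[62,157],[690,142],[690,319]]),.057)
print("rail",q.round(4),np.linalg.norm(q[0]-q[1]))
e=ray("top",c1([[708,125],[712,320]]),.082);print("end",e.round(4))
near=q[0]-q[3];far=q[1]-q[2]
print("ang",np.degrees([np.arctan2(-d[0],d[1]) for d in(near,far)]))
d=near+far;d=d[:2]/np.linalg.norm(d[:2]);ey=d;ex=np.array([ey[1],-ey[0]])
mid=(q[0]+q[1])[:2]/2; o=mid-ey*.235
print("origin",o,"ey",ey,"ex",ex)
st=lambda P:np.c_[(P[:,:2]-o)@ex,(P[:,:2]-o)@ey].round(4)
print("end st",st(e))
print("grip",st(ray("top",c1([[457,392]]),.075)),"clip",st(ray("top",c1([[544,437]]),.027)))
print("tote corners",st(ray("top",c1([[128,142],[348,142],[350,305],[120,305]]),.101)))
print("rolls",st(ray("top",c1([[183,221],[292,219]]),.1)))
w=lambda x,y:o+ex*x+ey*y
for n,(x,y) in dict(tote=(0,.12),grip=(-.115,-.035),bay=(0,-.2)).items():print(n,w(x,y))
# side view clip/grip cross
sd=lambda x:np.array([220,140])+np.atleast_2d(x)/4.5
print("side clip",st(ray("side",sd([[138,432]]),.027)),"grip",st(ray("side",sd([[148,305]]),.075)))
E
```

```text
rail [[ 0.569   0.2009  0.057 ]
 [ 0.6924  0.2064  0.057 ]
 [ 0.7088 -0.2262  0.057 ]
 [ 0.5834 -0.2232  0.057 ]] 0.12352758222935609
end [[ 0.7122 -0.2335  0.082 ]
 [ 0.5768 -0.2326  0.082 ]]
ang [1.93836819 2.16936616]
origin [ 0.6391284  -0.03119067] ey [-0.03585922  0.99935685] ex [0.99935685 0.03585922]
end st [[ 0.0657 -0.2048]
 [-0.0695 -0.199 ]]
grip [[-0.1126 -0.0293]] clip [[-0.1362 -0.0911]]
tote corners [[ 0.056   0.1844]
 [ 0.0526  0.0388]
 [-0.0584  0.0401]
 [-0.0549  0.1895]]
rolls [[0.0011 0.1484]
 [0.0008 0.0768]]
tote [0.63482529 0.08873215]
grip [ 0.52545744 -0.07029197]
bay [ 0.64630025 -0.23106204]
side clip [[-0.1343 -0.0955]] grip [[-0.1103 -0.031 ]]
```

Everything agrees with the given sizes, apart from about 5 mm along y, which I'll fold in. The pointer has about 41 mm to travel. Next is a move helper.

```bash
cat >> h.py <<'E'
from scipy.spatial.transform import Rotation as Ro
o=np.array([.6393,-.0267]);ey=np.array([-.0359,.99936]);ex=np.array([.99936,.0359])
def W(x,y,z): return np.r_[o+ex*x+ey*y,z]
def S(P): d=np.asarray(P)[:2]-o;return np.round([d@ex,d@ey,P[2]],4)
def goal(x,y,z):
    s=status.get_obs();w=s["tool_rot"];R=Ro.from_quat([w[1],w[2],w[3],w[0]])
    X=np.r_[-ey,0];Y=np.r_[-ex,0]
    best=min((Ro.from_matrix(np.c_[a*X,a*Y,[0,0,-1]]) for a in(1,-1)),key=lambda G:(R.inv()*G).magnitude())
    print("at",S(s["eef_pos"]),"F",s["force"].round(1),"grip",s["grip_width"],s["gripper_force"],"t",s["t"])
    print("shift",(R.inv().apply(W(x,y,z)-s["eef_pos"])/.2).round(4),"turn",((R.inv()*best).as_rotvec()/np.radians(60)).round(4))
E
python3 -c "
from h import *
goal(0,.225,.16)"
```

```text
at [-0.4047  0.6292  0.1889] F [ 0.9  0.5 -0.3] grip 0.09523289253467077 0.0 t 0.1
shift [-2.6317 -1.1191  0.1455] turn [-9.0000e-04  5.0000e-04  1.1345e+00]
```

Call:
{"method": "step_arm", "body": {"commands": [0.5,-0.9,-0.38,0,0,0,0.4,0.5,-0.9,-0.38,0,0,0,0.4,0.5,-0.9,-0.38,0,0,0,0.4,0.5,-0.9,-0.38,0,0,0,0.4,0.5,-0.9,-0.38,0,0,0,0.4,0.5,-0.9,-0.38,0,0,0,0.4]}}

```text
t: 0.7
eef_pos: [0.3565, 0.4545, 0.1893]
tool_rot: [-0.0, 0.375, 0.927, -0.0]
force: [0.3, -0.6, 0.6]
grip_width: 0.0525
gripper_force: 0.0
```

```bash
python3 -c "
from h import *
goal(0,.225,.16)"
```

```text
at [-0.2654  0.4911  0.1893] F [ 0.3 -0.6  0.6] grip 0.052465694333768055 0.0 t 0.7
shift [-1.8787  0.0319  0.1462] turn [-3.000e-04 -1.000e-04  7.326e-01]
```

Call:
{"method": "step_arm", "body": {"commands": [0.5,-0.95,0.015,0,0,0,0.4,0.5,-0.95,0.015,0,0,0,0.4,0.5,-0.95,0.015,0,0,0,0.4,0.5,-0.95,0.015,0,0,0,0.4,0.5,-0.95,0.015,0,0,0,0.4,0.5,-0.95,0.015,0,0,0,0.4]}}

```text
t: 1.3
eef_pos: [0.4945, 0.3262, 0.1891]
tool_rot: [-0.0, 0.558, 0.83, -0.0]
force: [0.4, -0.5, 0.1]
grip_width: 0.0478
gripper_force: 0.0
```

```bash
python3 -c "
from h import *
goal(0,.225,.16)"
```

```text
at [-0.1321  0.3579  0.1891] F [ 0.4 -0.5  0.1] grip 0.04776123388930985 0.0 t 1.3
shift [-0.8506  0.3923  0.145 ] turn [-7.000e-04 -2.000e-04  3.345e-01]
```

Call:
{"method": "step_arm", "body": {"commands": [0.5,-0.85,0.392,0.145,0,0,0.334,0.5,-0.85,0.392,0.145,0,0,0.334,0.5,-0.85,0.392,0.145,0,0,0.334,0.5,-0.85,0.392,0.145,0,0,0.334,0.5,-0.85,0.392,0.145,0,0,0.334,0.5,-0.85,0.392,0.145,0,0,0.334,0.5,-0.85,0.392,0.145,0,0,0.334]}}

```text
t: 2.0
eef_pos: [0.6304, 0.1997, 0.1606]
tool_rot: [-0.0, 0.693, 0.721, 0.0]
force: [0.7, -0.7, 1.4]
grip_width: 0.0476
gripper_force: 0.0
```

```bash
python3 - <<'E'
from h import *
p=vision.camera_params("wrist");im=vision.get_image("wrist")
cv2.imwrite("pics/w1.png",im)
goal(0,.225,.067)
print(proj("wrist",[W(0,.184,.101),W(-.055,.184,.101),W(.055,.184,.101),W(0,.235,.057),W(-.064,.235,.057)],p))
E
```

```text
at [-0.0007  0.2265  0.1608] F [ 0.1  0.8 -0.2] grip 0.047257865974757514 0.0 t 2.05
shift [-0.0079  0.0032  0.4692] turn [ 0.0001 -0.0003  0.0029]
[[255.30425564 242.72114268]
 [190.16603703 242.60179608]
 [320.3981463  242.84040806]
 [255.34161943 172.06764685]
 [186.4825796  171.91605175]]
```

View pics/w1.png

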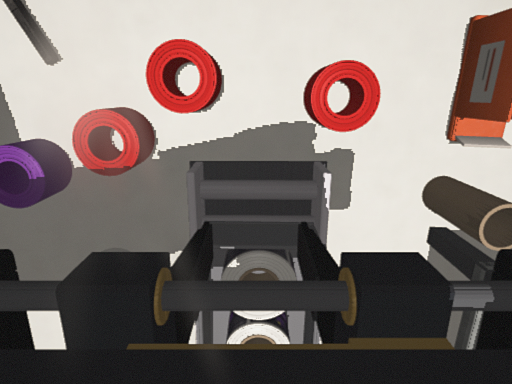

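The wrist view shows the tote's back edge at rows 222-247, centred between the rails, with the fingers clear behind it. The rail ends are near row 164. I'll descend and then push.

Call:
{"method": "step_arm", "body": {"commands": [0.5,0,0,0.25,0,0,0,0.5,0,0,0.4,0,0,0,0.5,0,0,0.49,0,0,0,0.5,0,0,0.49,0,0,0,0.5,0.08,0,0.49,0,0,0,0.5,0.12,0,0.49,0,0,0,0.5,0.14,0,0.49,0,0,0]}}

```text
t: 2.75
eef_pos: [0.6308, 0.2277, 0.0639]
tool_rot: [0.001, 0.694, 0.72, 0.001]
force: [-1.3, -0.0, 0.3]
grip_width: 0.0476
gripper_force: 0.0
```

```bash
python3 -c "
from h import *
goal(0,-.04,.062)"
```

```text
at [0.0007 0.2545 0.0639] F [-1.3 -0.   0.3] grip 0.04756983257149144 0.0 t 2.75
shift [-1.4725 -0.0066  0.0086] turn [ 0.0022 -0.0007  0.0021]
```

Call:
{"method": "step_arm", "body": {"commands": [0.5,-0.12,0,0,0,0,0,0.5,-0.22,0,0,0,0,0,0.5,-0.29,0,0,0,0,0,0.5,-0.33,0,0,0,0,0,0.5,-0.37,0,0,0,0,0,0.5,-0.41,0,0,0,0,0,0.5,-0.45,0,0,0,0,0,0.5,-0.49,0,0,0,0,0]}}

```text
t: 3.55
eef_pos: [0.6342, 0.1274, 0.0625]
tool_rot: [0.0, 0.694, 0.72, 0.0]
force: [0.4, 1.3, 0.9]
grip_width: 0.0477
gripper_force: 0.5
```

Call:
{"method": "step_arm", "body": {"commands": [0.5,-0.04,0,0,0,0,0,0.5,-0.08,0,0,0,0,0,0.5,-0.12,0,0,0,0,0,0.5,-0.16,0,0,0,0,0,0.5,-0.2,0,0,0,0,0,0.5,-0.24,0,0,0,0,0,0.5,-0.28,0,0,0,0,0,0.5,-0.32,0,0,0,0,0]}}

```text
t: 4.35
eef_pos: [0.6365, 0.0631, 0.0624]
tool_rot: [-0.0, 0.694, 0.72, 0.0]
force: [0.6, 1.0, 0.6]
grip_width: 0.0475
gripper_force: 0.5
```

```bash
python3 -c "
from h import *
goal(0,-.04,.062)"
```

```text
at [0.0004 0.0899 0.0624] F [0.6 1.  0.6] grip 0.04749449769386233 0.5300811119377613 t 4.35
shift [-0.6494 -0.0023  0.002 ] turn [-0.     -0.0001  0.0005]
```

Call:
{"method": "step_arm", "body": {"commands": [0.5,-0.04,0,0,0,0,0,0.5,-0.08,0,0,0,0,0,0.5,-0.12,0,0,0,0,0,0.5,-0.16,0,0,0,0,0,0.5,-0.2,0,0,0,0,0,0.5,-0.24,0,0,0,0,0,0.5,-0.28,0,0,0,0,0,0.5,-0.32,0,0,0,0,0]}}

```text
t: 5.15
eef_pos: [0.6388, -0.0008, 0.0624]
tool_rot: [-0.0, 0.694, 0.72, 0.0]
force: [-0.2, 0.7, 0.3]
grip_width: 0.0475
gripper_force: 0.5
```

Call:
{"method": "step_arm", "body": {"commands": [0.5,-0.04,0,0,0,0,0,0.5,-0.08,0,0,0,0,0,0.5,-0.12,0,0,0,0,0,0.5,-0.15,0,0,0,0,0,0.5,-0.18,0,0,0,0,0,0.5,-0.2,0,0,0,0,0,0.5,-0.22,0,0,0,0,0,0.5,-0.24,0,0,0,0,0]}}

```text
t: 5.95
eef_pos: [0.6405, -0.0483, 0.0624]
tool_rot: [-0.0, 0.694, 0.72, 0.0]
force: [-0.9, 1.9, 0.9]
grip_width: 0.0475
gripper_force: 0.5
```

Call:
{"method": "step_arm", "body": {"commands": [0.5,-0.015,0,0,0,0,0,0.5,-0.03,0,0,0,0,0,0.5,-0.045,0,0,0,0,0,0.5,-0.055,0,0,0,0,0,0.5,-0.065,0,0,0,0,0,0.5,-0.065,0,0,0,0,0]}}

```text
t: 6.55
eef_pos: [0.6411, -0.0614, 0.0624]
tool_rot: [0.0, 0.694, 0.72, 0.0]
force: [-0.4, 0.9, -0.5]
grip_width: 0.0472
gripper_force: 0.0
```

```bash
python3 -c "
from h import *
goal(0,-.04,.062)"
```

```text
at [ 0.0005 -0.0347  0.0624] F [-0.4  0.9 -0.5] grip 0.047232778605620446 0.0 t 6.55
shift [-0.0263 -0.0027  0.0022] turn [0.0001 0.0001 0.0004]
```

Call:
{"method": "step_arm", "body": {"commands": [0.5,-0.01,0,0,0,0,0,0.5,-0.02,0,0,0,0,0,0.5,-0.03,0,0,0,0,0,0.5,-0.03,0,0,0,0,0]}}

```text
t: 6.95
eef_pos: [0.6398, -0.0637, 0.0623]
tool_rot: [-0.003, 0.694, 0.72, 0.001]
force: [-5.1, 20.4, 5.6]
grip_width: 0.0475
gripper_force: 10.4
```

Call:
{"method": "step_arm", "body": {"commands": [0.5,-0.01,0,0,0,0,0,0.5,-0.015,0,0,0,0,0,0.5,-0.015,0,0,0,0,0]}}

```text
t: 7.25
eef_pos: [0.6395, -0.0639, 0.0624]
tool_rot: [-0.004, 0.694, 0.72, 0.001]
force: [-5.2, 36.0, 8.6]
grip_width: 0.0475
gripper_force: 18.4
```

```bash
python3 - <<'E'
from h import *
goal(0,-.04,.062)
im=vision.get_image("side");c=im[140:270,200:370];cv2.imwrite("pics/s2.png",cv2.resize(c,None,fx=4.5,fy=4.5,interpolation=cv2.INTER_CUBIC))
E
```

```text
at [-0.0011 -0.0371  0.0624] F [-5.2 36.   8.6] grip 0.04749677170002804 18.400851264595985 t 7.25
shift [-0.0143  0.0057  0.0018] turn [-0.004  -0.0079  0.0005]
```

View pics/s2.png

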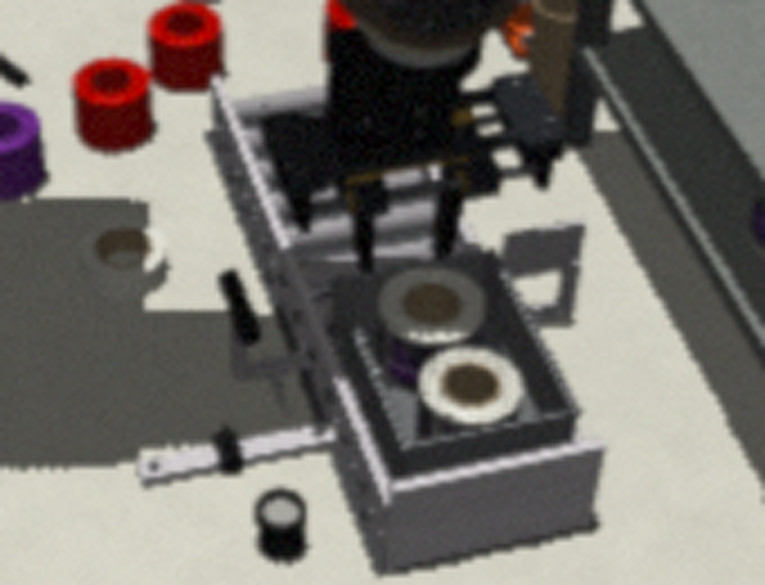

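The tote is home: it is hard against the stop at 36 N, flush with the bay end, and both rolls are upright. I'll back off gently, then rise.

Call:
{"method": "step_arm", "body": {"commands": [0.5,0.01,0,0,0,0,0,0.5,0.02,0,0,0,0,0,0.5,0.03,0,0,0,0,0,0.5,0.06,0,0,0,0,0,0.5,0.12,0,-0.05,0,0,0,0.5,0.2,0,-0.25,0,0,0,0.5,0.2,0,-0.45,0,0,0,0.5,0.2,0,-0.45,0,0,0]}}

```text
t: 8.1
eef_pos: [0.6423, -0.0294, 0.1586]
tool_rot: [0.004, 0.694, 0.72, 0.003]
force: [1.1, 0.2, -0.7]
grip_width: 0.0473
gripper_force: 0.0
```

```bash
sed -i 's/-.0267\]/-.0245]/' h.py; python3 -c "
from h import *
goal(-.115,-.035,.15)"
```

```text
at [ 0.0028 -0.0051  0.1586] F [ 1.1  0.2 -0.7] grip 0.04729384100907183 0.0 t 8.1
shift [-0.1488 -0.5897  0.038 ] turn [0.0087 0.0016 0.0014]
```

Call:
{"method": "step_arm", "body": {"commands": [0.5,-0.15,-0.2,0,0,0,0,0.5,-0.15,-0.4,0.02,0,0,0,0.5,-0.15,-0.59,0.03,0,0,0,0.5,-0.15,-0.59,0.03,0,0,0,0.5,-0.15,-0.59,0.03,0,0,0]}}

```text
t: 8.6
eef_pos: [0.5233, -0.0644, 0.1472]
tool_rot: [0.001, 0.694, 0.72, 0.0]
force: [0.5, -0.4, 0.0]
grip_width: 0.0477
gripper_force: 0.0
```

```bash
python3 - <<'E'
from h import *
p=vision.camera_params("wrist");im=vision.get_image("wrist")
cv2.imwrite("pics/w2.png",cv2.resize(im,(800,600)))
goal(-.115,-.035,.056)
k=800/512
print(proj("wrist",[W(-.115,-.005,.075),W(-.107,-.035,.083),W(-.123,-.035,.083),W(-.068,.235,.057),W(-.068,-.215,.057),W(-.136,-.095,.027)],p)*k)
im=vision.get_image("top");c=im[105:235,175:350];cv2.imwrite("pics/t3.png",cv2.resize(c,None,fx=4.5,fy=4.5,interpolation=cv2.INTER_CUBIC))
E
```

```text
at [-0.1167 -0.0358  0.147 ] F [ 0.3 -0.2  0.3] grip 0.047157990006952547 0.0 t 8.65
shift [0.004  0.008  0.4549] turn [0.0015 0.0003 0.0004]
[[ 402.0885943   240.72354813]
 [ 417.35967738  299.9097583 ]
 [ 386.91800607  299.94354303]
 [ 512.46649607 -322.22540811]
 [ 471.2132891   545.83025211]
 [ 369.39734397  362.84499806]]
```

View pics/w2.png

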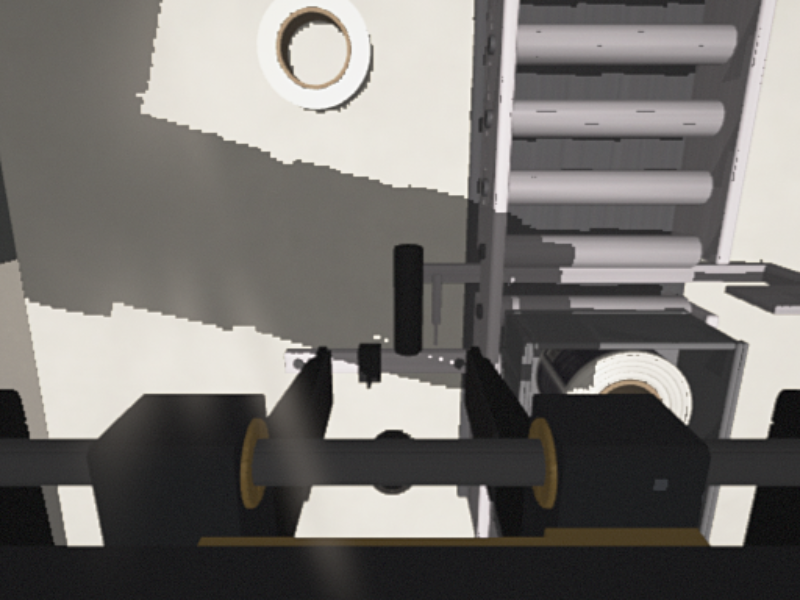

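The wrist view shows the grip at columns 394-423, rows 245-352. The pointer is at column 436 with its tip near row 345. The clip is at columns 358-381, its fin at about (370,385).

```bash
python3 - <<'E'
from h import *
p=vision.camera_params("wrist");k=.64
for n,uv,z in(("grip",(408.5,300),.079),("grip far end",(408,246),.083),("grip near",(408,353),.075),("ptr tip",(436,344),.015),("ptr root",(436.5,280),.015),("fin top",(370,347),.027),("fin near",(370,385),.027),("clipL",(358,365),.022),("clipR",(381.5,365),.022)):
    print(n,S(ray("wrist",np.array([uv])*k,z,p)[0]))
E
```

```text
grip [-0.1107 -0.0361  0.079 ]
grip far end [-0.1112 -0.0063  0.083 ]
grip near [-0.1107 -0.0681  0.075 ]
ptr tip [-0.0903 -0.0863  0.015 ]
ptr root [-0.0909 -0.0414  0.015 ]
fin top [-0.1345 -0.0836  0.027 ]
fin near [-0.1349 -0.1109  0.027 ]
clipL [-0.143  -0.0986  0.022 ]
clipR [-0.1272 -0.0986  0.022 ]
```

View pics/t3.png

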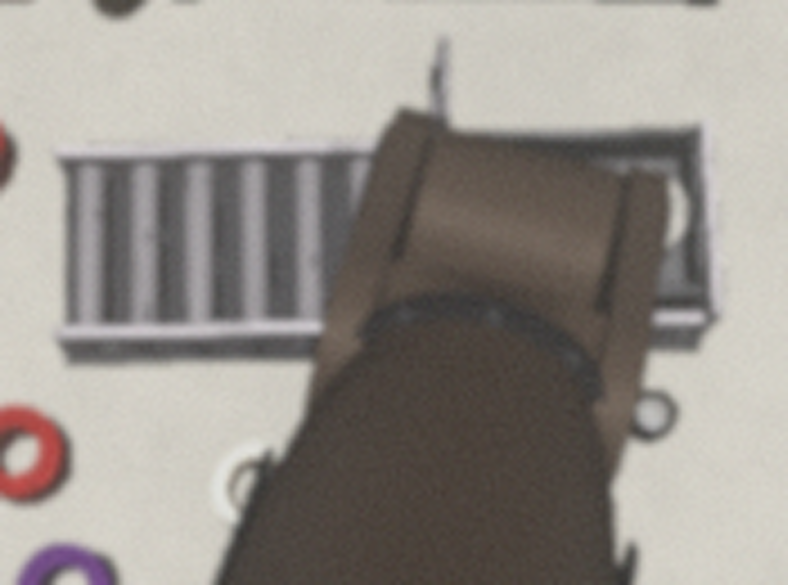

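These agree: the pointer is 20 mm from the grip as it should be, and it needs about 44 mm of travel. I'll descend and grasp.

Call:
{"method": "step_arm", "body": {"commands": [0.42,-0.005,0.028,0.1,0,0,0,0.42,-0.005,0.028,0.25,0,0,0,0.42,-0.005,0.028,0.38,0,0,0,0.42,-0.005,0.028,0.455,0,0,0,0.42,-0.005,0.028,0.455,0,0,0]}}

```text
t: 9.2
eef_pos: [0.5286, -0.0648, 0.0534]
tool_rot: [-0.001, 0.694, 0.72, -0.001]
force: [0.1, -0.3, -0.5]
grip_width: 0.0402
gripper_force: 0.0
```

Call:
{"method": "step_arm", "body": {"commands": [0,0,0,0,0,0,0,0,0,0,0,0,0,0,0,0,0,0,0,0,0,0,0,0,0,0,0,0,0,0,0,0,0,0,0], "newtons": 40}}

```text
t: 9.7
eef_pos: [0.5287, -0.0652, 0.0564]
tool_rot: [0.0, 0.694, 0.72, 0.0]
force: [-9.6, 2.1, 38.3]
grip_width: 0.0059
gripper_force: 32.7
```

```bash
python3 -c "
from h import *
goal(-.155,-.037,.056)"
```

```text
at [-0.112  -0.0367  0.0564] F [-9.6  2.1 38.3] grip 0.005860966558680035 32.687900830060244 t 9.7
shift [-0.0011 -0.2152  0.0018] turn [0.0005 0.0002 0.0006]
```

The width of 5.9 mm and 38 N upward are not what a 16 mm grip should give, so I'll look.

```bash
python3 - <<'E'
from h import *
im=vision.get_image("side");c=im[150:260,200:345];c=cv2.resize(c,None,fx=3.5,fy=3.5,interpolation=cv2.INTER_CUBIC)
w=vision.get_image("wrist")[120:350,150:430]
h=c.shape[0];w=cv2.resize(w,(290,h*290//290))
cv2.imwrite("pics/m4.png",np.hstack([c,w]));print(c.shape,status.get_obs()["force"],status.get_obs()["grip_width"])
E
```

```text
(385, 508, 3) [-9.70132113  1.81936078 28.4486457 ] 0.0014572265325562858
```

View pics/m4.png

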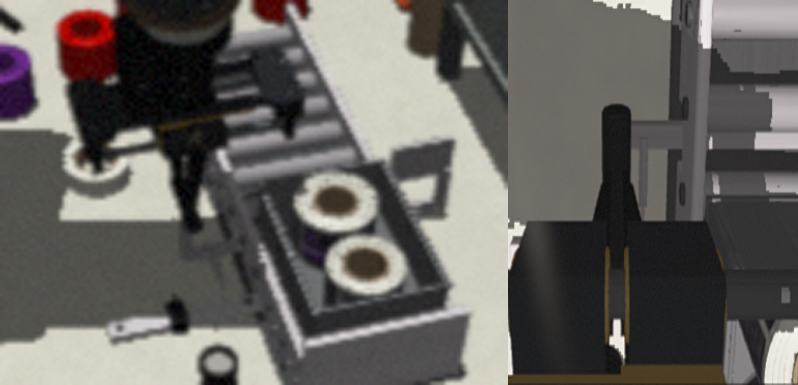

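The fingers straddle the grip, but the squeeze is sliding off. I'll open and re-examine.

Call:
{"method": "step_arm", "body": {"commands": [0.42,0,0,0,0,0,0,0.42,0,0,0,0,0,0,0.42,0,0,0,0,0,0,0.42,0,0,0,0,0,0], "newtons": 15}}

```text
t: 10.2
eef_pos: [0.5318, -0.0653, 0.0577]
tool_rot: [0.003, 0.694, 0.72, 0.002]
force: [7.0, 5.0, 15.6]
grip_width: 0.0283
gripper_force: 7.3
```

```bash
python3 - <<'E'
from h import *
goal(-.111,-.037,.056)
p=vision.camera_params("wrist");w=vision.get_image("wrist")
cv2.imwrite("pics/w5.png",cv2.resize(w,(800,600)))
s=status.get_obs();print(s["eef_pos"],proj("wrist",[s["eef_pos"],W(-.111,-.005,.075),W(-.111,-.065,.075)],p)*800/512)
E
```

```text
at [-0.1089 -0.0369  0.0577] F [ 7.   5.  15.6] grip 0.028264891169396986 7.34704147092998 t 10.2
shift [-0.0004 -0.0105  0.0082] turn [0.0073 0.0011 0.0001]
[ 0.53182726 -0.06531267  0.05767982] [[397.9188537  346.44368206]
 [392.32342676 280.93927955]
 [392.86173403 430.28616601]]
```

View pics/w5.png

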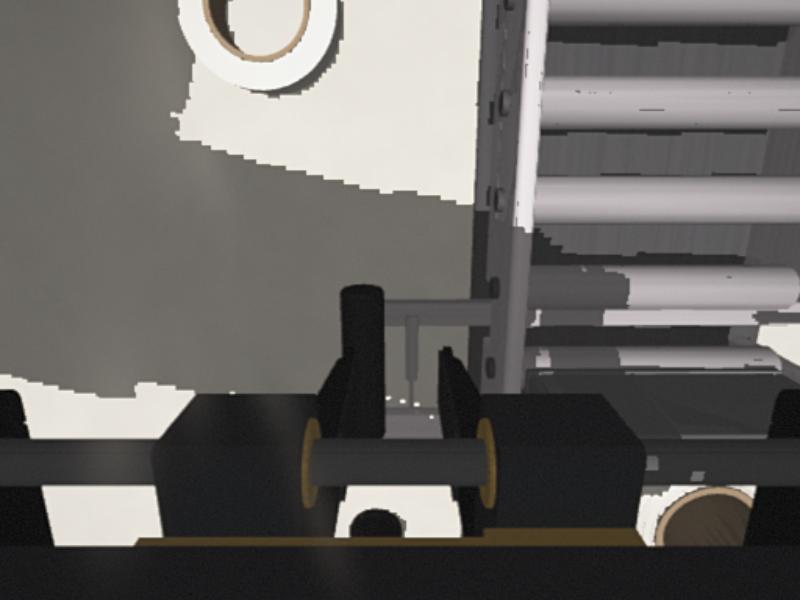

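The slide has moved about 11 mm out: the left finger is pressing on it from the inside after the squeeze. I'll rise clear so the spring returns it, then regrasp lower and more gently.

Call:
{"method": "step_arm", "body": {"commands": [0.42,0,0,-0.05,0,0,0,0.42,0,0,-0.1,0,0,0,0.42,0,0,-0.15,0,0,0,0.42,0,0,-0.2,0,0,0,0.42,0,0,-0.3,0,0,0,0.42,0,0,-0.42,0,0,0,0.42,0,0,-0.42,0,0,0]}}

```text
t: 10.95
eef_pos: [0.5299, -0.0655, 0.1424]
tool_rot: [0.002, 0.694, 0.72, 0.001]
force: [-0.1, 0.2, -0.5]
grip_width: 0.0401
gripper_force: 0.0
```

```bash
python3 - <<'E'
from h import *
goal(-.111,-.037,.056)
p=vision.camera_params("wrist");w=vision.get_image("wrist")
cv2.imwrite("pics/w6.png",w)
s=status.get_obs();print(s["eef_pos"],proj("wrist",[W(-.111,-.005,.083)],p))
# black grip extents
g=w.max(axis=2)<45
for r in range(140,216,6):
    c=np.where(g[r,200:330])[0]+200;print(r,(c.min(),c.max(),len(c)) if len(c) else None)
E
```

```text
at [-0.1108 -0.0371  0.1424] F [-0.1  0.2 -0.5] grip 0.04014776242997827 0.0 t 10.95
shift [ 0.0008 -0.0027  0.4322] turn [0.0042 0.0011 0.0005]
[ 0.52920586 -0.06535343  0.1408921 ] [[253.99935681 155.11491258]]
140 (np.int64(294), np.int64(328), 6)
146 (np.int64(294), np.int64(325), 3)
152 (np.int64(293), np.int64(294), 2)
158 (np.int64(244), np.int64(303), 22)
164 (np.int64(244), np.int64(302), 23)
170 (np.int64(244), np.int64(262), 19)
176 (np.int64(244), np.int64(262), 19)
182 (np.int64(244), np.int64(328), 26)
188 (np.int64(244), np.int64(293), 19)
194 (np.int64(244), np.int64(262), 19)
200 (np.int64(244), np.int64(301), 22)
206 (np.int64(244), np.int64(320), 21)
212 (np.int64(245), np.int64(291), 18)
```

The slide has sprung back to its start, with the grip centred at column 253 where predicted. I'll go about 7 mm deeper and close step by step at low force.

Call:
{"method": "step_arm", "body": {"commands": [0.42,0,0,0.12,0.004,0,0,0.42,0,0,0.25,0.004,0,0,0.42,0,0,0.38,0.004,0,0,0.42,0,0,0.47,0.004,0,0,0.42,0,0,0.47,0.004,0,0], "newtons": 12}}

```text
t: 11.5
eef_pos: [0.527, -0.0649, 0.0428]
tool_rot: [-0.004, 0.694, 0.72, -0.003]
force: [0.1, -0.0, -0.3]
grip_width: 0.0399
gripper_force: 0.0
```

Call:
{"method": "step_arm", "body": {"commands": [0.3,0,0,0,0,0,0,0.25,0,0,0,0,0,0,0.2,0,0,0,0,0,0,0.2,0,0,0,0,0,0]}}

```text
t: 11.9
eef_pos: [0.529, -0.0653, 0.0461]
tool_rot: [-0.001, 0.694, 0.72, -0.001]
force: [-0.6, 0.4, 0.7]
grip_width: 0.0199
gripper_force: 0.0
```

Call:
{"method": "step_arm", "body": {"commands": [0.16,0,0,0,0,0,0,0.13,0,0,0,0,0,0,0.13,0,0,0,0,0,0]}}

```text
t: 12.2
eef_pos: [0.5285, -0.0652, 0.0458]
tool_rot: [-0.002, 0.694, 0.72, -0.002]
force: [-3.2, -0.5, 6.1]
grip_width: 0.0159
gripper_force: 12.0
```

The width is 15.9 mm at 12 N, so the grip is properly held. I'll firm it slightly and pull about 40 mm.

Call:
{"method": "step_arm", "body": {"commands": [0.13,0,0,0,0,0,0,0.13,0,-0.02,0,0,0,0,0.13,0,-0.05,0,0,0,0,0.13,0,-0.08,0,0,0,0,0.13,0,-0.11,0,0,0,0,0.13,0,-0.14,0,0,0,0,0.13,0,-0.17,0,0,0,0,0.13,0,-0.2,0,0,0,0], "newtons": 18}}

```text
t: 13.0
eef_pos: [0.4906, -0.0667, 0.0459]
tool_rot: [0.0, 0.694, 0.72, -0.0]
force: [8.7, 3.5, -4.5]
grip_width: 0.0154
gripper_force: 18.0
```

Call:
{"method": "step_arm", "body": {"commands": [0.13,0,0,0,0,0,0,0.13,0,0,0,0,0,0]}}

```text
t: 13.2
eef_pos: [0.4905, -0.0667, 0.0459]
tool_rot: [0.0, 0.694, 0.72, -0.0]
force: [8.7, 3.8, -3.7]
grip_width: 0.0153
gripper_force: 18.0
```

```bash
python3 - <<'E'
from h import *
goal(-.155,-.037,.046)
p=vision.camera_params("wrist");w=vision.get_image("wrist");cv2.imwrite("pics/w7.png",w);np.save("p7.npy",p,allow_pickle=True)
pr=lambda *a:proj("wrist",[W(*a)],p)[0].round(0)
print("fin",pr(-.1347,-.084,.027),pr(-.1347,-.11,.027),"ptr",pr(-.1347,-.045,.015),pr(-.1347,-.085,.015),"grip",pr(-.153,-.006,.083))
g=cv2.cvtColor(w,cv2.COLOR_BGR2GRAY)
f=pr(-.1347,-.084,.027).astype(int)
for r in range(f[1]-50,f[1]+30,5): print(r,f[0]-30,g[r,f[0]-30:f[0]+31:2])
E
```

```text
at [-0.1502 -0.0369  0.0459] F [ 8.7  3.8 -3.7] grip 0.015262662775414118 18.00020456314087 t 13.2
shift [-0.0007 -0.0239 -0.0007] turn [-0.      0.0005  0.0001]
fin [276. 272.] [275. 303.] ptr [276. 216.] [275. 265.] grip [249. 192.]
222 246 [ 17  22  23  22  21  22  22  26  21  26  22  21 104  58  26  34  73  83
  86  86  87 109 109 111 108 109 107 108 109 110 108]
227 246 [ 25  27  27  26  24  23  20  23  22  21  25  21  22  20  20  15  51  83
  85  85  94 111 109 111 107 108 108 109 108 107 109]
232 246 [ 25  21  27  24  26  27  26  21  24  28  19  25  25  26  26  18  25  15
  15  79  91 109 111 108 107 107 108 110 109 107 109]
237 246 [ 22  26  26  23  26  25  21  22  24  17  18  22  24  28  19  18  24  18
  25   8  97 112 110 109 110 109 109 109 109 110 109]
242 246 [ 24  27  25  26  27  24  27  19  22  25  23  22  26  26  24  19  16  15
  18  21  22  59 111 110 109 109 110 110 109 109 107]
247 246 [ 23  25  23  24  24  25  25  23  25  23  18  25  27  26  21  21  19  27
  22  22  26  17  32 111 110 107 108 107 110 108 108]
252 246 [25 25 24 22 28 25 24 19 25 22 25 22 17 23 27 1
[... 284 characters left out ...]
23 21 24 17 18 25 20 21 24 27 18 26 17 22 39 42 29 27
 28 30 26 27 26 27 27]
272 246 [21 21 27 25 23 25 24 24 19 21 18 23 27 20 25 26 23 17 21 57 60 67 46 23
 27 26 26 26 30 25 26]
277 246 [28 22 26 27 24 23 18 22 21 25 23 17 26 26 23 29 26  7 18 57 59 70 57 25
 22 27 29 21 28 28 27]
282 246 [43 43 44 42 42 45 39 41 40 41 43 41 40 43 42 42 42 42 41 38 48 67 75 28
 21 32 31 27 25 30 25]
287 246 [48 47 50 48 47 47 51 50 48 51 51 47 48 48 48 48 49 50 48 49 49 73 78 32
 28 33 28 30 30 27 30]
292 246 [51 51 49 50 48 50 48 50 49 50 51 51 51 50 49 50 51 50 50 52 48 70 80 40
 28 31 26 29 30 32 30]
297 246 [52 51 50 52 49 50 49 48 51 51 52 49 53 49 50 49 52 50 54 49 50 68 80 51
 32 30 31 28 30 29 30]
```

```bash
python3 - <<'E'
from h import *
w=cv2.imread("pics/w2.png");g=cv2.cvtColor(w,cv2.COLOR_BGR2GRAY)
print("ptr")
for r in (290,300,310,326,330,334,338,342,346): print(r,g[r,426:446])
print("clip")
for r in (348,355,365,375,382,385,388): print(r,g[r,352:388])
w=cv2.imread("pics/w7.png");g=cv2.cvtColor(w,cv2.COLOR_BGR2GRAY)
print("now")
for r in (205,210,214,218,222,226): print(r,g[r,266:296])
E
```

```text
ptr
290 [111 110 110 110 110  98  89  82  81  81  84  84  84  84  87  91 100 106
 109 108]
300 [111 110 110 111 110  95  85  78  80  82  84  83  82  82  85  92 100 106
 109 109]
310 [110 109 108 109 110  96  86  80  81  82  84  83  82  84  93 104 108 109
 109 108]
326 [107 107 107 107 107 107 104  99  91  84  82  92 103 108 109 109 107 107
 107 108]
330 [107 107 108 108 108 108 105 100  91  83  81  91 103 107 108 108 107 107
 108 108]
334 [108 108 107 106 105 107 106 100  91  83  82  92 102 107 108 108 107 107
 107 107]
338 [108 106 107 107 108 107 104  98  90  85  87  96 105 107 108 108 108 107
 107 107]
342 [109 108 107 108 109 108 103  94  87  82  85  94 103 106 106 106 106 106
 106 107]
346 [109 108 107 107 107 107 108 108 106 104 103 105 107 107 107 107 108 108
 108 108]
clip
348 [95 94 93 93 90 78 57 36 22 21 20 19 21 23 24 23 22 21 20 20 22 22 22 22
 20 18 19 27 41 70 88 94 95 95 93 93]
355 [107 106 108 110  91  69  44  29  19  17  19  21  24  25  25  23  22  22
  22  23  24  26  26  23  22  22  23  32  47  80 102 108 108 107 106 107]
365 [240 240 231 213 186 147  97  56  27  
[... 688 characters left out ...]
232 232 232 232 232 232]
now
205 [22 20 12 27 78 88 87 86 86 84 84 86 86 86 85 83 85 87 86 86 86 86 86 86
 87 84 86 87 86 87]
210 [28 17 23 30 78 86 86 87 84 84 86 85 74 77 80 83 86 85 84 85 81 84 85 85
 86 83 83 86 85 85]
214 [24 28 13 32 90 98 96 96 95 96 95 93 78 74 79 84 84 87 84 83 85 91 96 96
 94 95 94 93 95 94]
218 [ 20  23  15  31 102 114 111 108 109 109 110 109  88  79  81  81  83  85
  83  82  88 103 109 108 109 109 109 108 107 106]
222 [ 22  21  21  47 104  98  58  27  26  26  34  74  73  77  83  82  86  85
  86  82  87 105 109 108 109 110 111 108 108 109]
226 [ 23  28  19  25  20  28  21  18  12  19  16  25  63  80  85  82  84  84
  86  82  93 107 113 110 111 110 108 109 109 108]
```

```bash
python3 - <<'E'
from h import *
p=np.load("p7.npy",allow_pickle=True).item()
for r in(214,218,226): print(S(ray("wrist",[[282.3,r]],.015,p)[0]))
g=cv2.cvtColor(vision.get_image("side"),cv2.COLOR_BGR2GRAY);cv2.imwrite("pics/s8.png",g)
print(proj("side",[W(-.1354,-.085,.015),W(-.13,-.085,.015),W(-.1354,-.098,.027)]))
for r in range(226,246): print(r,g[r,232:274])
E
```

```text
[-0.13   -0.0431  0.015 ]
[-0.1299 -0.0462  0.015 ]
[-0.1298 -0.0525  0.015 ]
[[249.07753475 234.44659242]
 [250.83516399 234.08812348]
 [250.09531571 234.98827896]]
226 [ 83  80  85  78  81  79  80  80  72  68  66  64  71  73  71  65  62  65
  78  80  80  77  81  80  79  82  82  82  80  79 101 178 198 137  86  56
  36  34  56  60  62  70]
227 [ 82  83  80  83  82  79  83  82  81  77  68  77  79  81  81  80  68  67
  74  81  77  81  82  81  86  83  82  84  81  82 100 183 200 140  89  66
  40  34  51  58  55  64]
228 [ 81  80  82  83  79  83  80  80  84  82  82  82  83  82  82  80  73  64
  65  80  81  81  82  83  81  82  81  81  82  84 101 180 198 142  91  77
  53  36  45  55  49  56]
229 [ 82  85  84  78  83  82  83  78  81  82  81  82  81  84  83  79  73  64
  64  77  80  81  82  80  81  83  82  79  83  82  95 165 183 132  87  80
  60  40  37  53  54  57]
230 [78 82 81 80 82 81 77 82 81 82 82 81 80 82 82 81 78 68 66 77 84 81 82 81
 83 83 82 81 83 81 84 94 99 93 84 83 66 44 31 46 62 64]
231 [ 80  83  82  80  79  83  82  79  82  81  81  83  82  84  83  81  83  75
  66  78  84  83  83
[... 1842 characters left out ...]
 [112  83  68  77  82  84  82  85  82  83  78  77  81  80  82  81  56  29
  22  21   6  20  67  77  79  78  86  86  81  75  81 100 170 197 199 204
 204 206 207 209 205 162]
243 [177 124  88 111 123 122 124 123 122 106  93  80  85  84  88  83  58  31
   9  13  15  27  70  81  75  78  82  83  82  85  80 100 177 204 206 206
 205 205 208 207 203 168]
244 [199 152 130 175 188 184 184 180 175 150 113  87  81  81  82  83  61  34
  20  15  22  38  70  82  79  83  83  85  87  84  82 102 178 203 205 207
 205 207 207 208 209 199]
245 [190 185 179 182 162 131 111 103 106 103 107  95  88  89  91 108  92  59
  54  57  63  71  84  86  86  87  91 118 127 128 126 135 187 206 207 209
 209 209 212 210 211 208]
```

Three readings put the remaining travel at 5.5, 5.5 and 6.9 mm, so I'll pull a further 6 mm.

Call:
{"method": "step_arm", "body": {"commands": [0.13,0,-0.015,0,0,0,0,0.13,0,-0.03,0,0,0,0,0.13,0,-0.03,0,0,0,0,0.13,0,-0.03,0,0,0,0]}}

```text
t: 13.7
eef_pos: [0.4847, -0.0669, 0.0459]
tool_rot: [0.0, 0.694, 0.72, -0.0]
force: [9.4, 3.5, -3.9]
grip_width: 0.0154
gripper_force: 18.0
```

```bash
python3 - <<'E'
from h import *
goal(-.1555,-.037,.046)
p=vision.camera_params("wrist");w=vision.get_image("wrist");g=cv2.cvtColor(w,cv2.COLOR_BGR2GRAY)
for r in (214,217,220,224): print(r,g[r,272:300])
for c in(278,282,284,286,290): print(c,S(ray("wrist",[[c,218]],.015,p)[0]))
g=np.mean([cv2.cvtColor(vision.get_image("side"),cv2.COLOR_BGR2GRAY) for _ in range(8)],0)
for r in range(222,246): print(r,g[r,238:258].astype(int))
P=lambda *a:proj("side",[W(*a)])[0].round(2)
for x in(-.1354,-.1304): print(x,P(x,-.0855,.027),P(x,-.1105,.027),P(x,-.1105,.022),"ptr",P(x,-.05,.015),P(x,-.0855,.015))
E
```

```text
at [-0.1561 -0.0368  0.0459] F [ 9.4  3.5 -3.9] grip 0.01541121420183998 17.999878227710724 t 13.7
shift [-0.0008  0.0028 -0.0007] turn [0.0001 0.0005 0.0002]
214 [96 95 97 93 93 96 77 77 81 81 85 84 84 82 83 90 95 96 94 95 93 94 93 95
 96 94 94 94]
217 [112 108 109 110 109 110  88  76  81  82  85  85  85  83  82 102 109 108
 109 109 108 108 107 107 110 108 109 109]
220 [107 108 107 108 107 112  82  77  79  82  85  86  84  81  88 104 110 108
 108 110 109 109 109 108 109 108 109 109]
224 [ 29  14  19  21  21  55  70  77  81  82  84  84  83  81  86 104 110 108
 111 109 110 109 109 108 109 109 110 107]
278 [-0.1389 -0.0462  0.015 ]
282 [-0.1359 -0.0462  0.015 ]
284 [-0.1345 -0.0462  0.015 ]
286 [-0.133  -0.0462  0.015 ]
290 [-0.1301 -0.0462  0.015 ]
222 [61 61 62 73 76 68 69 70 70 66 62 62 62 62 63 62 63 61 62 65]
223 [61 59 63 68 66 63 62 61 63 63 62 62 61 60 65 65 65 64 64 65]
224 [63 61 60 61 62 63 63 60 62 66 66 66 64 65 63 66 67 72 73 69]
225 [64 60 61 59 64 66 65 62 60 61 64 68 73 72 70 75 79 79 80 79]
226 [69 64 65 63 64 67 66 67 61 65 75 79 81 80 80 81 80 80 81 82]
227 [76 74 74
[... 766 characters left out ...]
75 76 78 78]
239 [81 81 80 82 82 81 77 77 77 59 31 13 10 11 13 42 68 78 78 78]
240 [82 77 74 79 81 82 79 78 78 67 38 11  8 10 12 38 69 79 80 78]
241 [81 79 77 78 79 78 79 78 78 74 48 19 11 11  9 28 69 84 84 80]
242 [80 79 78 79 78 80 79 81 80 77 56 28 16  9  7 23 66 80 79 80]
243 [95 82 81 81 80 79 82 85 84 81 58 30 10 10 12 25 68 79 76 80]
244 [123  85  85  86  83  79  79  80  81  77  60  32  17  21  25  37  70  82
  82  82]
245 [100  87  84  85  84  84  88  87  85  79  71  57  51  58  62  66  80  86
  86  86]
-0.1354 [249.05 231.89] [251.16 238.14] [251.18 239.26] ptr [246.26 226.02] [249.12 234.57]
-0.1304 [250.69 231.55] [252.82 237.8 ] [252.84 238.92] ptr [247.85 225.7 ] [250.75 234.24]
```

The pointer reads x = -135.7 mm and the fin -135.4 to -136 mm. The 9.4 N pull matches the spring at 44 mm of travel, so the blade isn't touching the tote. Handing in.

```bash
python3 -c "
from rig import robot;print(robot.hand_in())"
```

```text
the job is handed in; nothing more can be done
None
```

I pushed the tote home against the bumpers and pulled the gate slide about 44 mm out, to within about 1 mm of the clip's fin by my measurements; the fingers still hold the handle there, and the job is handed in (the first grasp slipped and moved the slide about 11 mm before it sprang back, and the hand-in gave no verdict).

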